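# Seat a tube block in the heater and hold it against the contact bar

## Robot

A 6-joint arm with a two-finger parallel gripper is mounted at the origin on the work surface. World frame = base frame: x ahead of the robot, y to its left, z up, the work surface at z = 0. Lengths are in m, angles in rad, forces in N, time in s.
With the tool pointing down it reaches from about 0.35 to 0.85 m from the base axis. Payload 8.1 kg.
Tool frame: the origin (TCP) lies at the very end of the fingers, on their centre line; the grasp point (between the pads) lies 19 mm behind it (pinch_z is the distance from the TCP to the grasp point, in m); z points along the fingers, y is the direction in which the jaws open and shut (so a half turn about z gives the same grasp; the last joint's range is limited). The gripper opens to 93 mm and grips with 3 to 60 N. Pads are 15 mm wide; open, the fingers measure 128 mm over their backs; the gripper's body (75 mm by 188 mm) begins 65 mm behind the grasp point.
Start: joints at [-1.361, 0.13, 1.488, -0, 1.523, -0.085], TCP at [0.174, -0.574, 0.219] pointing down, gripper open.
Joint ranges: [-2.96, 2.96], [-0.89, 2.26], [0.02, 2.5], [-1.34, 4.48], [0, 2.73], [-2.66, 2.66]. Speed limits (rad/s): [2.39, 2.39, 2.79, 3.14, 3.14, 3.14].

## Interface

Orientations are given as a rotation vector (axis times angle).
In Python, from plant import * gives the robot as it stands.
- The arm moves only by the tool move_arm, never from a script. Its argument "series" is a list of rows, each a list of 7 numbers: the shift along the tool's x, y, z each as a share of 10 cm, from -1 to 1, then the turn, a rotation vector about the tool's x, y, z each as a share of 180 degrees, from -1 to 1, then the opening, from -1 (shut) to 1 (fully open). In form: [[dx, dy, dz, rx, ry, rz, jaw], ...]. A call has 1 to 8 rows; each row is the pose to reach, as a shift and turn from the pose commanded when the call began, along the tool's axes at that moment, turning the shorter way round; what a row does not reach only later rows make up. A row lasts 1/10 s, in which the tool goes at most 50 mm and 8.59 degrees, less where a joint would pass 70% of its speed; a pose out of reach is approached as far as the arm can. A call with a number of a shift or a turn outside -1 to 1 is refused whole. A call with a gripper value outside its range is refused whole. The fingers move at their own pace and stop on an object; "squeeze" is the grip in N (left out, the last holds). Time passes only in rows, so rows that repeat a pose let the fingers close. It gives the time, the measured TCP pose, the force and the opening at its end, in the units of the state.
- read_state(): the state, without advancing time (a new reading comes with each control period).
- read_camera(name): name is "scene" or "top" or "wrist"; returns a dict with "frame" (384x512x3 uint8, red, green, blue), "K" (3x3 intrinsics, pixels), "k1" (the pictures are not rectified: a ray, as slopes to the right and down, at radius r is drawn at 1 + k1 r^2 times it, then the intrinsics apply), "rvec" (rotation vector, rad) and "tvec" (3), from world to camera coordinates, as OpenCV has them. Camera axes: x right, y down, z forward; pixel columns grow to the right and rows downward; lengths in m; the calibration is good to about 2 mm. A picture is of the moment at which its call begins. There is no depth.
- close_job(): hands the job in, once; it reports no verdict.
The state is a dict: "t": time; "q": joint angles; "dq": joint speeds; "joint_torque": joint torques, N m; "tool_pos": TCP position; "orientation": TCP orientation; "force": force on the tool from outside, world axes, zero at the start; "wrist_torque": the same for the moment, N m; "opening": finger opening in m.
Only numpy, scipy, OpenCV 4.12 (cv2) and the standard library are available. Lean on these libraries where they do the work, as an engineer would, in place of code of your own. Each camera call takes 0.05 s, during which the arm holds its last target.

## Task

Put the aluminium tube block with the blue caps fully down in the long recess of the white heater, in the free part clear of the copper contact bar. Then slide it along the recess against the spring-loaded bar and keep pressing with about 10 newtons (the bar's orange pointers in the green zones of the scales, never ramming the bar to the end of its travel), and finish still holding it there, steady and flat on the recess floor, so that a colleague can tighten the clamp screw behind it. Leave the block with the orange caps, the bottle and the green box where they are.

Things in the scene. Friction and masses are not known exactly. Their poses are not given: they have to be found in the camera images.
- blue_block: Block to mount: loose aluminium cuboid 44 (x) x 80 (y) x 60 mm (z), about 0.45 kg, with eight blue-capped tubes reaching 10 mm above its top, within 19 mm of the centre in x, 35 in y. Origin: centre of the underside, z up. Upright on the bench at first, long axis within 0.6 rad of world y. Either end may face the bar. Grip across the 44 mm width from above.
- orange_block: Spare tube block, the same but with orange caps; to be left alone. It and the blue one may have changed places. Origin at the centre of the underside.
- heater: White dry-block heater, fixed, 160 (x) x 260 (y) x 60 mm (z); origin: centre of the underside (on the bench, z = 0); yaw within 0.35 rad of 0. In its flat top (the deck, z = 60) a recess 50 mm wide (x -25 to 25), 153 long (y -95 to 58), 12 deep (floor z = 48), rim chamfered. The bar crosses its +y end; behind the bar a grey housing (y 78 to 112, 46 mm above the deck).
- load_spot (a point): Middle of the free part of the recess floor, at (0, -37.5, 48) mm in the heater's frame, axes parallel to the heater's. A block centred here, its long axis along y, has 3 mm to each side wall, 17.5 mm to the bar's face and 17.5 mm to the -y end wall.
- contact_bar: Copper bar across the recess, 64 (x) x 12 (y) x 44 mm (z), 2 to 46 mm above the deck. Origin: middle of its face towards the block, at deck height; (0, 20, 60) mm in the heater's frame when free. Slides only towards the heater's +y, up to 30 mm, against a spring: 0.6 N per mm, no preload (10 N at 16.7 mm, end stop at 18 N), and springs back.
- clamp_screw (a point): Clamp screw at the recess's -y end, for the colleague: a point in the heater's frame at (0, -102, 80) mm, on the inner face of its grey bracket (50 mm wide in x, 16 mm thick in y, 34 mm above the deck), with a black knob farther out. Fixed; not to be worked.
- pointer (a point): Tip of the bar's orange pointer on the heater's +x side (another on the -x side), 6 mm behind the bar's face, moving with the bar over a black scale on the deck: at y = 26 mm in the heater's frame when free, green zone y 38.5 to 46.8 mm (7.5 to 12.5 N), red zone from 51 mm.
- reagent_bottle: White plastic bottle, 64 mm in diameter, 140 mm tall, loose; bystander. Origin at the centre of the underside.
- freezer_box: Green storage box with clear lid, 100 x 100 x 50 mm, loose; bystander. Origin at the centre of the underside.
Mind the look-alikes: they are no part of the job. Leave any purple or yellow look-alike of the blue_block alone.

How it is judged:
By the outcome, as a careful person would: the job done as asked, in the order asked, and still so for the second after the job is handed in, while the arm keeps its last pose, push and grip.
It also fails if it takes over 40 s, if anything falls off the work surface, if the arm or the gripper's body presses on something with over 40 N, if the wrist force passes 120 N, or if a joint passes its speed limit or range.

## Working session

There is one attempt and no reset: what is moved stays moved. The work goes in short steps, Python scripts to look and compute and a tool call to move; the robot and the scene stay as the last step left them, time stands still between calls to the robot, and variables do not carry over. Pictures are saved under pics/ and viewed, and the job is handed in when it is done.

Besides the shell and the picture viewer there is one more tool, called after "Request:" as a command line: name --pt "numbers of a row" for each row, then --argument value for the rest. move_arm: Moves the arm, as the interface text tells. Shift numbers are shares of 10 cm and turn numbers shares of 180 degrees, none past 1 either way. Its arguments: {"type":"object","properties":{"series":{"type":"array","items":{"type":"array","items":{"type":"number"}}},"squeeze":{"type":"number"}},"required":["series"]}

```bash
ls; mkdir -p pics; python3 - <<'E'
from plant import *
import cv2
s=read_state();print(s)
for n in ["scene","top","wrist"]:
    c=read_camera(n);cv2.imwrite(f"pics/{n}0.png",c["frame"][:,:,::-1]);print(n,c["K"],c["k1"],c["rvec"],c["tvec"])
E
```

```text
pics
{'t': 0.0, 'q': array([-1.36137762e+00,  1.31170646e-01,  1.48925803e+00, -1.34445337e-05,
        1.52298893e+00, -8.53906708e-02]), 'dq': array([ 0.00075607,  0.0004521 ,  0.00024183, -0.00044181, -0.00049731,
        0.00121266]), 'joint_torque': array([-1.16749641e-03, -5.59854662e+01, -4.91756809e+01,  7.65550719e-02,
        3.55981768e-02, -1.16936130e-04]), 'tool_pos': array([ 0.17423952, -0.57355821,  0.21759345]), 'orientation': array([-3.10572290e+00, -4.61143931e-01,  1.98594961e-04]), 'force': array([1.27628416, 0.33006872, 0.44622751]), 'wrist_torque': array([0.04812526, 0.03873611, 0.00214106]), 'opening': 0.09303203394273248}
scene [[347.59485307   0.         254.31755883]
 [  0.         347.59485307 186.54893001]
 [  0.           0.           1.        ]] -0.10925690135666066 [ 2.14942306  0.98667428 -0.43389946] [-0.36347094 -0.23159224  1.14641472]
top [[442.65319501   0.         259.34426774]
 [  0.         442.65319501 193.01023152]
 [  0.           0.           1.        ]] -0.04940433255156398 [ 2.16292488 -2.15171688  0.07475595] [-0.01409119  0.57479388  0.90520983]
wrist [[315.4714908    0.         250.90399441]
 [  0.         315.4714908  186.89477092]
 [  0.           0.           1.        ]] -0.0609403974459834 [-2.34380302  1.73621923  0.23848505] [-0.59960914 -0.03262768  0.38998852]
```

View pics/scene0.png

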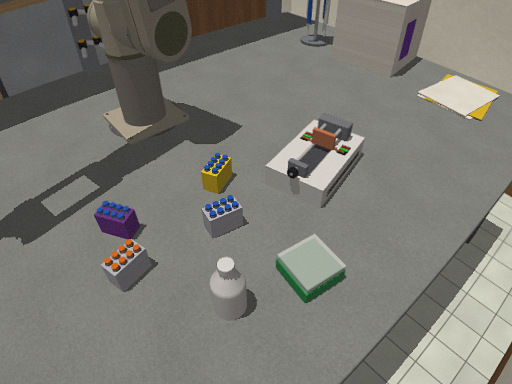

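View pics/top0.png

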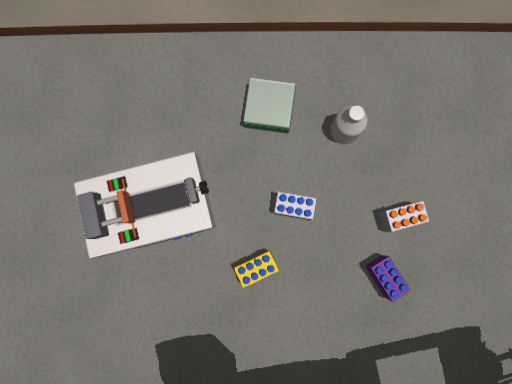

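View pics/wrist0.png

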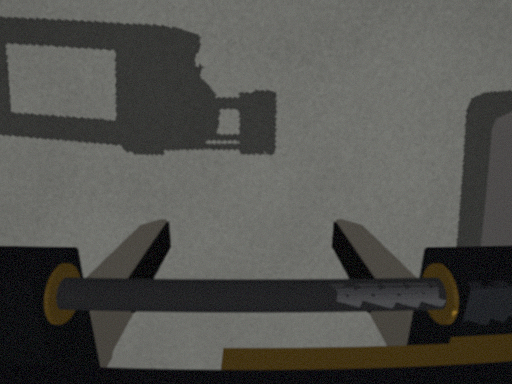

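Candidates for the blue block (top view): (296,206) silver body with blue caps, (257,269) yellow body, (390,279) purple body and (407,216) silver with orange caps. The one at (296,206) fits, because it is bare aluminium with blue caps. I'll confirm it in an enlarged crop and measure.

```bash
cat > h.py <<'E'
import numpy as np, cv2
from plant import *
from scipy.spatial.transform import Rotation as R
def ray(c,uv):
    uv=np.atleast_2d(np.float64(uv)); k=np.array([c["k1"],0,0,0,0.])
    n=cv2.undistortPoints(uv.reshape(-1,1,2),c["K"],k).reshape(-1,2)
    M=cv2.Rodrigues(np.float64(c["rvec"]))[0]
    d=np.c_[n,np.ones(len(n))]@M; o=-M.T@np.float64(c["tvec"]).ravel()
    return o,d
def plane(c,uv,z):
    o,d=ray(c,uv); return o+d*((z-o[2])/d[:,2])[:,None]
def proj(c,P):
    return cv2.projectPoints(np.float64(P).reshape(-1,1,3),np.float64(c["rvec"]),np.float64(c["tvec"]),c["K"],np.array([c["k1"],0,0,0,0.]))[0].reshape(-1,2)
def crop(f,x0,y0,x1,y1,s,name):
    cv2.imwrite(name,cv2.resize(f[y0:y1,x0:x1,::-1],None,fx=s,fy=s,interpolation=cv2.INTER_CUBIC))
def comps(m,amin=5):
    n,l,st,ce=cv2.connectedComponentsWithStats(m.astype(np.uint8))
    return [(st[i,4],ce[i],l==i) for i in range(1,n) if st[i,4]>=amin]
E
cat > m1.py <<'E'
from h import *
c=read_camera("top");f=c["frame"];hsv=cv2.cvtColor(f,cv2.COLOR_RGB2HSV)
crop(f,60,140,220,265,5,"pics/heat.png");crop(f,250,175,350,240,7,"pics/blk.png")
m=(hsv[...,0]>105)&(hsv[...,0]<125)&(hsv[...,1]>150)&(hsv[...,2]>60)
pts=[ce for a,ce,_ in comps(m) if 265<ce[0]<325 and 190<ce[1]<222]
P=plane(c,pts,0.070);print(len(pts),np.round(P,4));
(cx,cy),(w,h),a=cv2.minAreaRect(np.float32(P[:,:2]*1000));print("caps",cx,cy,w,h,a)
# block 2nd view
w=(hsv[...,2]>150)&(hsv[...,1]<40)
for a,ce,mm in comps(w,500):
    cn=max(cv2.findContours(mm.astype(np.uint8),0,2)[0],key=cv2.contourArea)
    bx=cv2.boxPoints(cv2.minAreaRect(cn));print(a,ce,np.round(bx))
    if ce[0]<220:
        Q=plane(c,cn.reshape(-1,2),0.06);r=cv2.minAreaRect(np.float32(Q[:,:2]*1000));print("heater",r)
E
python3 m1.py
```

```text
8 [[ 0.5624 -0.0589  0.07  ]
 [ 0.5598 -0.0768  0.07  ]
 [ 0.5564 -0.0946  0.07  ]
 [ 0.5537 -0.112   0.07  ]
 [ 0.5414 -0.0552  0.07  ]
 [ 0.5379 -0.0731  0.07  ]
 [ 0.5346 -0.0908  0.07  ]
 [ 0.5317 -0.1086  0.07  ]]
caps 547.1978759765625 -83.77261352539062 54.32365798950195 22.463319778442383 80.15276336669922
2003 [269.14128807 101.97104343] [[244. 121.]
 [249.  77.]
 [295.  83.]
 [289. 127.]]
5988 [147.76369405 203.86740147] [[ 70. 182.]
 [194. 151.]
 [213. 227.]
 [ 89. 258.]]
heater ((547.4083251953125, 230.2869415283203), (162.28125, 261.6214599609375), 14.683086395263672)
```

View pics/heat.png

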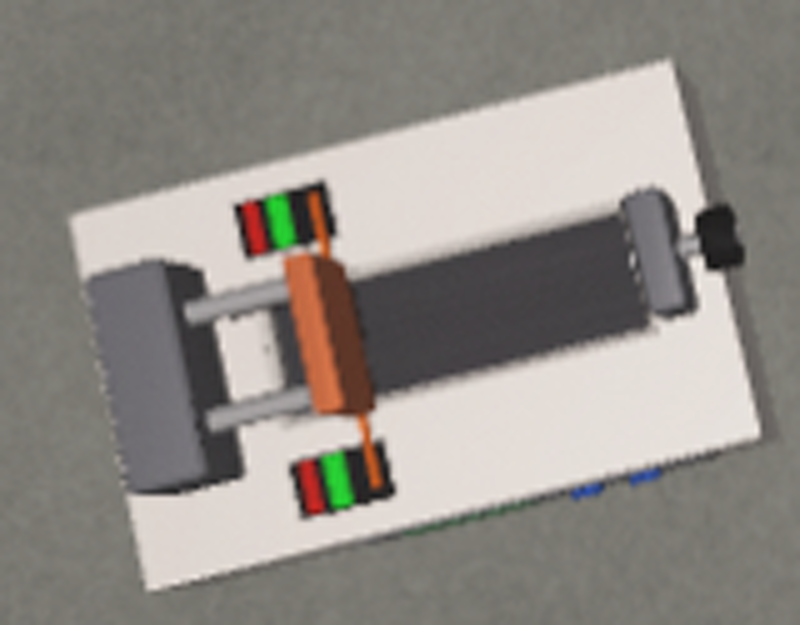

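View pics/blk.png

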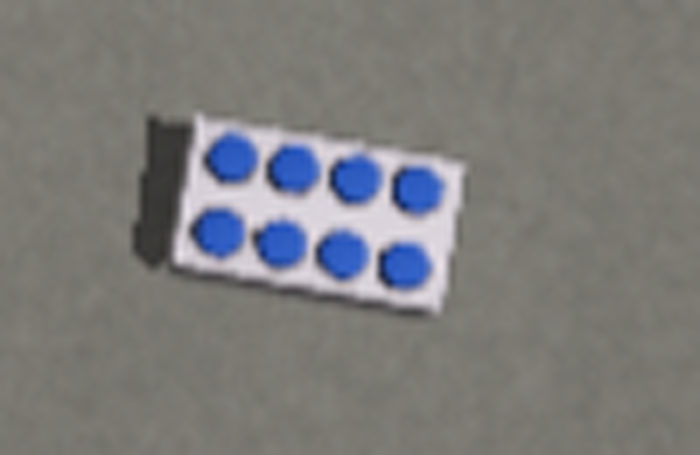

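The crop shows a silver-white body with eight blue caps at (296,206), the correct block, and the heater's recess with the bar at its left (+y) end. Next I cross-check both with the scene view and get the move numbers.

```bash
cat > m2.py <<'E'
from h import *
c=read_camera("scene");t=read_camera("top");f=c["frame"]
crop(f,180,100,380,250,4,"pics/sc.png")
hsv=cv2.cvtColor(f,cv2.COLOR_RGB2HSV)
m=(hsv[...,0]>105)&(hsv[...,0]<125)&(hsv[...,1]>130)&(hsv[...,2]>60)
pts=[ce for a,ce,_ in comps(m,4) if 200<ce[0]<245 and 190<ce[1]<225]
P=plane(c,pts,0.069);print(len(pts),"scene caps mean",P.mean(0));
h=cv2.cvtColor(t["frame"],cv2.COLOR_RGB2HSV)
m=(h[...,0]>105)&(h[...,0]<125)&(h[...,1]>150)&(h[...,2]>60)
p=[ce for a,ce,_ in comps(m) if 265<ce[0]<325 and 190<ce[1]<222]
P=plane(t,p,0.07);C=P.mean(0);v=np.linalg.svd((P-C)[:,:2])[2][0];v*=np.sign(v[1]);print("top",C,"yaw deg",np.degrees(np.arctan2(-v[0],v[1])))
# heater: known pts projected in both views for hypothesis
yaw=np.radians(14.68);H=np.array([.5474,.2303,0]);Rz=R.from_euler('z',yaw).as_matrix()
pt=[[x,y,60] for x in(-80,80) for y in(-130,130)]+[[x,y,60] for x in (-25,25) for y in (-90,20)]
W=H+np.array(pt)/1000@Rz.T
for cc,n in((c,"scene"),(t,"top")):
    u=proj(cc,W); g=cv2.resize(cc["frame"][:,:,::-1],None,fx=4,fy=4,interpolation=cv2.INTER_CUBIC)
    for q in u: cv2.circle(g,(int(q[0]*4+1.5),int(q[1]*4+1.5)),3,(255,0,255),-1)
    x0,y0=(255,105) if n=="scene" else (60,140)
    cv2.imwrite(f"pics/ov_{n}.png",g[y0*4:y0*4+500,x0*4:x0*4+640])
s=read_state();M=R.from_rotvec(s["orientation"]).as_matrix();print(np.round(M,3))
E
python3 m2.py
```

```text
8 scene caps mean [ 0.54888403 -0.08557059  0.069     ]
top [ 0.54724381 -0.08374425  0.07      ] yaw deg -10.119074667137959
[[ 0.957  0.291 -0.   ]
 [ 0.291 -0.957  0.001]
 [ 0.    -0.001 -1.   ]]
```

View pics/ov_scene.png

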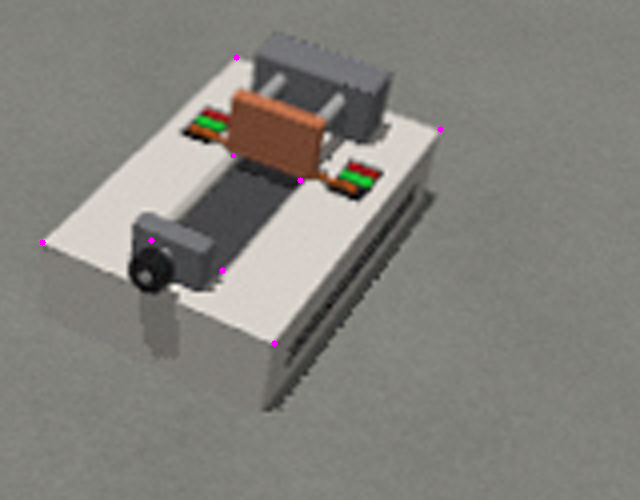

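View pics/ov_top.png

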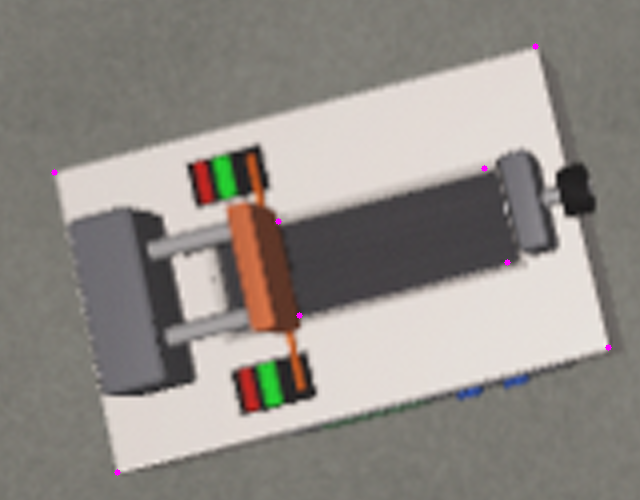

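Both views agree: the projected heater corners land on the image corners, and the block is at about (0.548, -0.0845) with a yaw of -10°. Now I'll travel above everything.

Request:
move_arm --pt "0.4 -0.28 0 0 0 0 1" --pt "0.8 -0.57 0 0 0 0 1" --pt "1 -0.72 0 0 0 0 1"

```text
t: 0.6
tool_pos: [0.2507, -0.4737, 0.2184]
orientation: [-3.106, -0.463, -0.001]
force: [0.2, -0.2, -0.4]
opening: 0.0929
```

Request:
move_arm --pt "0.4 -0.28 0 0 0 0 1" --pt "0.8 -0.57 0 0 0 0 1" --pt "1 -0.72 0 0 0 0 1"

```text
t: 0.9
tool_pos: [0.3256, -0.3755, 0.2187]
orientation: [-3.107, -0.464, -0.001]
force: [0.2, 0.5, -0.3]
opening: 0.0933
```

Request:
move_arm --pt "0.4 -0.28 0 0 0 0 1" --pt "0.8 -0.57 0 0 0 0 1" --pt "1 -0.72 0 0 0 0 1"

```text
t: 1.2
tool_pos: [0.4003, -0.2775, 0.2188]
orientation: [-3.107, -0.464, -0.002]
force: [0.1, -0.4, 0.4]
opening: 0.0929
```

Request:
move_arm --pt "0.4 -0.28 0 0 0 0 1" --pt "0.8 -0.57 0 0 0 0 1" --pt "1 -0.72 0 0 0 0 1"

```text
t: 1.5
tool_pos: [0.475, -0.1793, 0.2188]
orientation: [-3.106, -0.465, -0.001]
force: [-0.8, -0.5, -0.3]
opening: 0.0928
```

Request:
move_arm --pt "0.4 -0.28 0 0 0 -0.04 1" --pt "0.8 -0.57 0 0 0 -0.08 1" --pt "1 -0.72 0 0 0 -0.12 1" --pt "1 -0.72 0 0 0 -0.16 1" --pt "1 -0.72 0 0 0 -0.2 1" --pt "1 -0.72 0 0 0 -0.25 1" --pt "1 -0.72 0 0 0 -0.3 1" --pt "1 -0.72 0 0 0 -0.35 1"

```text
t: 2.3
tool_pos: [0.5482, -0.0843, 0.2186]
orientation: [-2.423, -1.999, 0.0]
force: [-0.5, 0.5, 0.5]
opening: 0.0927
```

```bash
cat > m3.py <<'E'
from h import *
s=read_state();M=R.from_rotvec(s["orientation"]).as_matrix();print(s["t"],s["tool_pos"],np.round(M,3),s["q"],"tooly ang",np.degrees(np.arctan2(M[1,1],M[0,1])))
c=read_camera("wrist");cv2.imwrite("pics/w3.png",c["frame"][:,:,::-1])
f=c["frame"];h=cv2.cvtColor(f,cv2.COLOR_RGB2HSV)
m=(h[...,0]>105)&(h[...,0]<125)&(h[...,1]>150)&(h[...,2]>60)
L=[(a,ce,np.round(plane(c,[ce],.07)[0],4)) for a,ce,_ in comps(m,30)]
for l in L:print(l)
tgt=np.array([.548,-.0845,.12]);print("shift tool",M.T@(tgt-s["tool_pos"])*10)
E
python3 m3.py
```

```text
2.3 [ 0.5481647  -0.08426695  0.21857539] [[ 0.19   0.982 -0.   ]
 [ 0.982 -0.19   0.   ]
 [ 0.    -0.    -1.   ]] [-2.44994001e-01  8.06511596e-03  1.61632399e+00  1.85547526e-05
  1.51732990e+00 -5.36977293e-02] tooly ang -10.960525768285022
(np.int32(130), array([99.25384615, 94.45384615]), array([0.4175, 0.0219, 0.07  ]))
(np.int32(122), array([ 83.54918033, 108.32786885]), array([0.3979, 0.0125, 0.07  ]))
(np.int32(118), array([111.38983051, 108.6779661 ]), array([0.4254, 0.0064, 0.07  ]))
(np.int32(130), array([ 95.9, 122.9]), array([ 0.4058, -0.0037,  0.07  ]))
(np.int32(126), array([123.84920635, 123.37301587]), array([ 0.4336, -0.0099,  0.07  ]))
(np.int32(128), array([107.9921875, 136.8203125]), array([ 0.4138, -0.0194,  0.07  ]))
(np.int32(125), array([135.696, 137.576]), array([ 0.4414, -0.0257,  0.07  ]))
(np.int32(119), array([239.07563025, 146.82352941]), array([ 0.541 , -0.0548,  0.07  ]))
(np.int32(114), array([260.90350877, 146.19298246]), array([ 0.5625, -0.0583,  0.07  ]))
(np.int32(124), array([119.91935484, 150.75806452]), array([ 0.4217, -0.0354,  0.07  ]))
(np.int32(120), array([239.925     , 164.23333333]), array([ 0.5383, -0.0723,  0.07  ]))
(np.int32(119), array([261.24369748, 163.56302521]), array([ 0.5597, -0.0757,  0.07  ]))
(np.int32(117), array([240.4957265 , 181.45299145]), array([ 0.5353, -0.09  ,  0.07  ]))
(np.int32(116), array([261.51724138, 180.61206897]), array([ 0.5567, -0.0932,  0.07  ]))
(np.int32(113), array([261.90265487, 197.10619469]), array([ 0.5539, -0.1108,  0.07  ]))
(np.int32(110), array([241.01818182, 197.65454545]), array([ 0.5324, -0.1072,  0.07  ]))
(np.int32(379), array([159.06332454, 337.04221636]), array([ 0.3991, -0.2626,  0.07  ]))
(np.int32(367), array([172.28065395, 347.32152589]), array([ 0.4109, -0.2804,  0.07  ]))
shift tool [-0.00262611 -0.00105049  0.98575398]
```

View pics/w3.png

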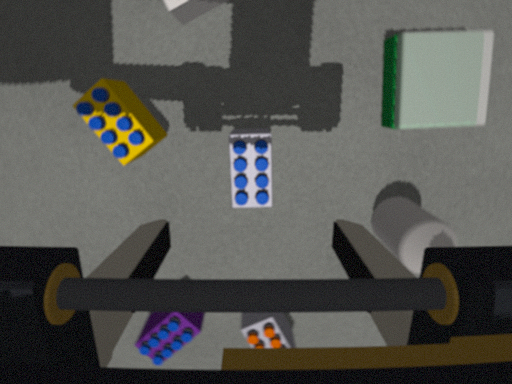

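The wrist view agrees: the silver block with blue caps is centred between the fingers at (250,172) and the yellow one is well clear. Descending.

Request:
move_arm --pt "0.006 -0.008 0.4 0 0 -0.006 1" --pt "0.006 -0.008 0.8 0 0 -0.006 1" --pt "0.006 -0.008 1 0 0 -0.006 1" --squeeze 40

```text
t: 2.65
tool_pos: [0.5454, -0.0831, 0.1148]
orientation: [-2.412, -2.008, 0.004]
force: [-0.6, 0.9, 0.3]
opening: 0.0929
```

Request:
move_arm --pt "0 0 0.25 0 0 0 1" --pt "0 0 0.5 0 0 0 1" --pt "0 0 0.75 0 0 0 1" --pt "0 0 0.95 0 0 0 1" --pt "0 0 0.95 0 0 0 1"

```text
t: 3.15
tool_pos: [0.5447, -0.0829, 0.0203]
orientation: [-2.41, -2.008, 0.006]
force: [0.2, 0.2, -0.7]
opening: 0.0931
```

Request:
move_arm --pt "0 0 0 0 0 0 0.2" --pt "0 0 0 0 0 0 0" --pt "0 0 0 0 0 0 -0.2" --pt "0 0 0 0 0 0 -0.4" --pt "0 0 0 0 0 0 -1" --pt "0 0 0 0 0 0 -1" --pt "0 0 0 0 0 0 -1" --pt "0 0 0 0 0 0 -1"

```text
t: 3.95
tool_pos: [0.5478, -0.0837, 0.0238]
orientation: [2.411, 2.014, 0.0]
force: [0.7, -0.5, 0.6]
opening: 0.0439
```

The opening of 43.9 mm matches the block. Lifting.

Request:
move_arm --pt "0 0 -0.1 0 0 0 -1" --pt "0 0 -0.4 0 0 0 -1" --pt "0 0 -0.7 0 0 0 -1" --pt "0 0 -1 0 0 0 -1"

```text
t: 4.35
tool_pos: [0.5466, -0.0834, 0.1243]
orientation: [-2.41, -2.013, 0.002]
force: [0.3, 0.7, -4.3]
opening: 0.044
```

Request:
move_arm --pt "0 0 -0.3 0 0 0 -1" --pt "0 0 -0.5 0 0 0 -1" --pt "0 0 -0.5 0 0 0 -1"

```text
t: 4.65
tool_pos: [0.5493, -0.0841, 0.1775]
orientation: [2.407, 2.011, 0.005]
force: [0.4, -0.2, -4.4]
opening: 0.0441
```

```bash
cat > m4.py <<'E'
from h import *
s=read_state();M=R.from_rotvec(s["orientation"]).as_matrix();print(s["t"],s["tool_pos"],s["force"],s["opening"],"tooly ang",np.degrees(np.arctan2(M[1,1],M[0,1])))
yaw=np.radians(14.68);H=np.array([.5474,.2303,0]);Rz=R.from_euler('z',yaw).as_matrix()
L=H+Rz@[0,-.0375,0.175];print("load",L,"shift",M.T@(L-s["tool_pos"])*10)
E
python3 m4.py
```

```text
4.65 [ 0.54933193 -0.0840584   0.17751663] [ 0.35049277 -0.24372952 -4.37441066] 0.04409213138432136 tooly ang -10.247401656001463
load [0.55690326 0.19402414 0.175     ] shift [ 2.74994491 -0.42033628  0.02182267]
```

Request:
move_arm --pt "0.4 -0.06 0 0 0 0 -1" --pt "0.8 -0.12 0 0 0 0 -1" --pt "0.92 -0.14 0 0 0 0 -1"

```text
t: 4.95
tool_pos: [0.5487, 0.0127, 0.1716]
orientation: [-2.406, -2.014, 0.002]
force: [-0.4, -0.1, -4.7]
opening: 0.0438
```

Request:
move_arm --pt "0.4 -0.06 0 0 0 0 -1" --pt "0.8 -0.12 0 0 0 0 -1" --pt "0.92 -0.14 0 0 0 0 -1"

```text
t: 5.25
tool_pos: [0.5514, 0.1055, 0.1719]
orientation: [-2.406, -2.016, 0.002]
force: [-0.3, -1.0, -4.1]
opening: 0.0435
```

Request:
move_arm --pt "0.4 -0.06 0 0 0 -0.04 -1" --pt "0.8 -0.12 0 0 0 -0.08 -1" --pt "0.91 -0.14 0 0 0 -0.12 -1" --pt "0.91 -0.14 0 0 0 -0.138 -1" --pt "0.91 -0.14 0 0 0 -0.138 -1" --pt "0.91 -0.14 0 0 0 -0.138 -1"

```text
t: 5.85
tool_pos: [0.5547, 0.1936, 0.1725]
orientation: [-1.924, -2.483, 0.003]
force: [-0.5, 0.3, -3.8]
opening: 0.0439
```

```bash
cat > m5.py <<'E'
from h import *
import sys
tag=sys.argv[1]
s=read_state();M=R.from_rotvec(s["orientation"]).as_matrix();print(s["t"],s["tool_pos"],s["force"],s["opening"],"tooly ang",np.degrees(np.arctan2(M[1,1],M[0,1])),"tilt",M[:,2])
yaw=np.radians(14.68);H=np.array([.5474,.2303,0]);Rz=R.from_euler('z',yaw).as_matrix()
print("tcp in heater mm",Rz.T@(s["tool_pos"]-H)*1000)
for n in("wrist","top","scene"):
    c=read_camera(n);f=c["frame"]
    cv2.imwrite(f"pics/{tag}_{n}.png",f[:,:,::-1])
    if n=="top":crop(f,60,120,220,270,5,f"pics/{tag}_topc.png")
    if n=="scene":crop(f,240,80,390,210,5,f"pics/{tag}_scenec.png")
E
python3 m5.py a
```

```text
5.85 [0.55468894 0.19362439 0.17252513] [-0.45035335  0.25427215 -3.81817536] 0.04386237766546256 tooly ang 14.4566098596656 tilt [-1.62445419e-03 -8.20254239e-04 -9.99998344e-01]
tcp in heater mm [ -2.24333803 -37.32554717 172.52513348]
```

View pics/a_wrist.png

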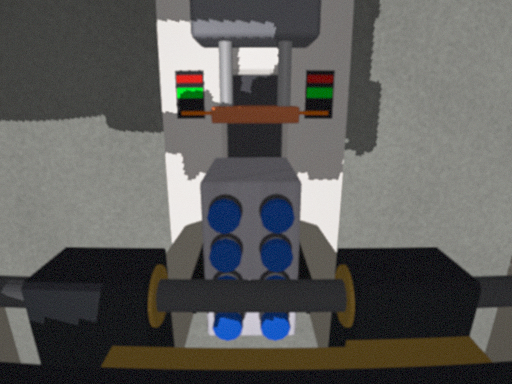

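View pics/a_topc.png

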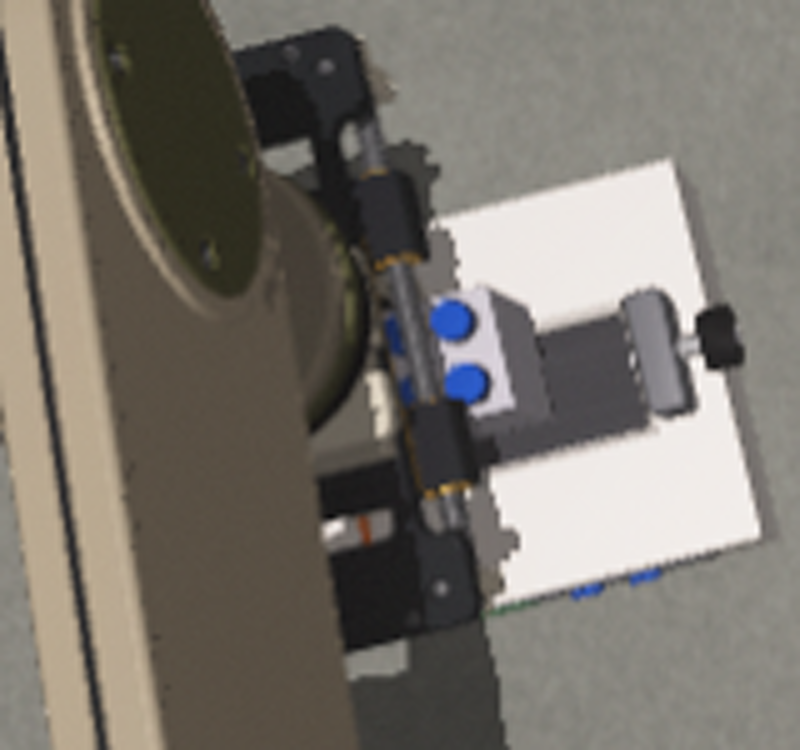

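View pics/a_scenec.png

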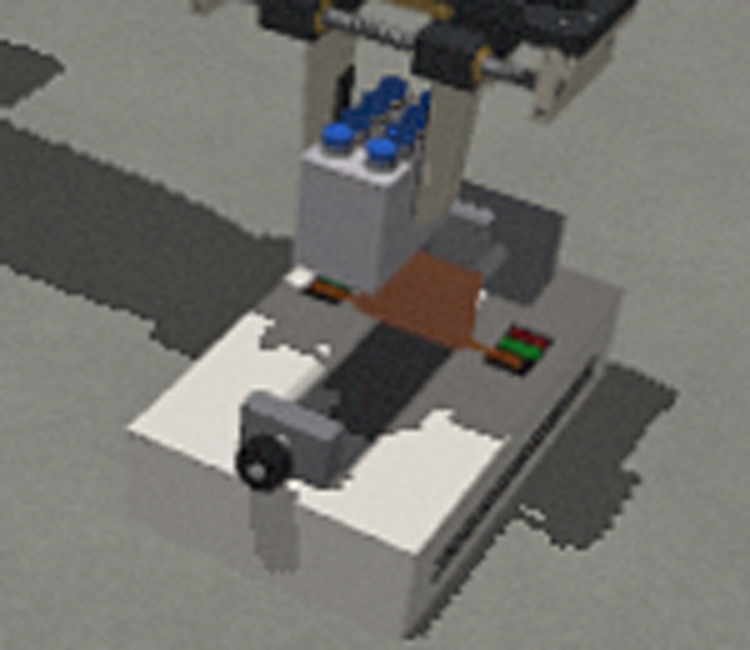

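The block hangs upright above the free recess. The wrist view shows the scales' green zones at (189,93) and (319,93) and the front caps at (225,215) and (277,214). I'll use these for a relative lateral and yaw check.

```bash
cat > m6.py <<'E'
from h import *
c=read_camera("wrist");s=read_state();M=R.from_rotvec(s["orientation"]).as_matrix();p=s["tool_pos"];print(p,"tooly",np.degrees(np.arctan2(M[1,1],M[0,1])))
f=c["frame"];h=cv2.cvtColor(f,cv2.COLOR_RGB2HSV)
g=(h[...,0]>50)&(h[...,0]<70)&(h[...,1]>150)&(h[...,2]>60)
G=[ce for a,ce,_ in comps(g,60)];print("green",G)
r=((h[...,0]<4)|(h[...,0]>176))&(h[...,1]>180)&(h[...,2]>60)
RR=[(a,ce) for a,ce,_ in comps(r,60)];print("red",RR)
b=(h[...,0]>105)&(h[...,0]<125)&(h[...,1]>150)&(h[...,2]>40)
B=[ce for a,ce,_ in comps(b,300) if ce[1]<235];print("caps",B)
Pg=plane(c,G,.0605);Pc=plane(c,B,p[2]+.046)
print("green world",Pg,"caps",Pc)
ang=lambda P:(lambda d:np.degrees(np.arctan(d[1]/d[0])))(P[1]-P[0])
print("yaw heater by green",ang(Pg),"block by caps",ang(Pc), "in tool: green",M.T@(Pg.mean(0)-p)*1000,"caps",M.T@(Pc.mean(0)-p)*1000)
# world dist along
yaw=np.radians(14.68);hx=np.array([np.cos(yaw),np.sin(yaw),0]);hy=np.array([-np.sin(yaw),np.cos(yaw),0]);H=np.array([.5474,.2303,0])
print("green in heater",(Pg.mean(0)-H)@hx*1e3,(Pg.mean(0)-H)@hy*1e3,"caps",(Pc.mean(0)-H)@hx*1e3,(Pc.mean(0)-H)@hy*1e3,"tcp",(p-H)@hx*1e3,(p-H)@hy*1e3)
# recess centre line on dark floor via row slices between bar and block
E
python3 m6.py
```

```text
[0.55511693 0.19381975 0.17342007] tooly 14.494672190776297
green [array([189.20333333,  92.45      ]), array([318.37010676,  92.02135231])]
red [(np.int32(202), array([188.74752475,  78.4950495 ])), (np.int32(176), array([319.03409091,  78.45454545]))]
caps [array([223.93257143, 215.56      ]), array([276.92930445, 215.36716078])]
green world [[0.48309085 0.25751485 0.0605    ]
 [0.58944644 0.28543195 0.0605    ]] caps [[0.53649318 0.21805589 0.21942007]
 [0.55712764 0.22348796 0.21942007]]
yaw heater by green 14.707677141529418 block by caps 14.748609682778577 in tool: green [ 79.91064121   1.22309901 112.91183778] caps [ 28.16883077  -1.31075299 -46.00235889]
green in heater -0.3338083364705013 42.65025684821646 caps -2.9849534152768538 -9.06762821477009 tcp -1.7798104577371294 -37.245026142669914
```

The heater pose is confirmed: the green zones sit at heater y = 42.65, exactly nominal, and the yaw is 14.7°. The block is about 2.3 mm to the -x side, so I'll correct that and descend to just above the deck.

Request:
move_arm --pt "0 0.023 0.15 0 0 -0.001 -1" --pt "0 0.023 0.4 0 0 -0.001 -1" --pt "0 0.023 0.65 0 0 -0.001 -1" --pt "0 0.023 0.8 0 0 -0.001 -1" --pt "0 0.023 0.8 0 0 -0.001 -1" --pt "0 0.023 0.8 0 0 -0.001 -1"

```text
t: 6.65
tool_pos: [0.5574, 0.195, 0.0937]
orientation: [-1.917, -2.488, 0.0]
force: [0.4, -0.7, -4.0]
opening: 0.0441
```

```bash
python3 m6.py; python3 m5.py b
```

```text
[0.55812073 0.19519286 0.09470132] tooly 14.765809524940225
green [array([160.7534965 ,  90.30594406]), array([341.58683729,  90.95429616])]
red [(np.int32(386), array([159.53626943,  70.76943005])), (np.int32(366), array([342.70491803,  71.31420765]))]
caps [array([223.94285714, 215.62971429]), array([276.816     , 215.28114286])]
green world [[0.48302935 0.25736574 0.0605    ]
 [0.58949992 0.2850942  0.0605    ]] caps [[0.53866048 0.21955313 0.14070132]
 [0.55904569 0.22509734 0.14070132]]
yaw heater by green 14.597457556784404 block by caps 15.214845439515333 in tool: green [79.09654442 -1.80697461 34.19842655] caps [ 28.59827623  -1.9762475  -46.00313034]
green in heater -0.3993827391482703 42.41578710854645 caps -0.6153127764505859 -8.082682728364617 tcp 1.4739033615585189 -36.67796441036882
6.7 [0.55812073 0.19519286 0.09470132] [ 0.71520489 -0.74738441 -4.06707962] 0.043478852805380386 tooly ang 14.765809524940225 tilt [ 1.47495155e-03  3.86457522e-04 -9.99998838e-01]
tcp in heater mm [  1.47390336 -36.67796441  94.70131788]
```

View pics/b_scenec.png

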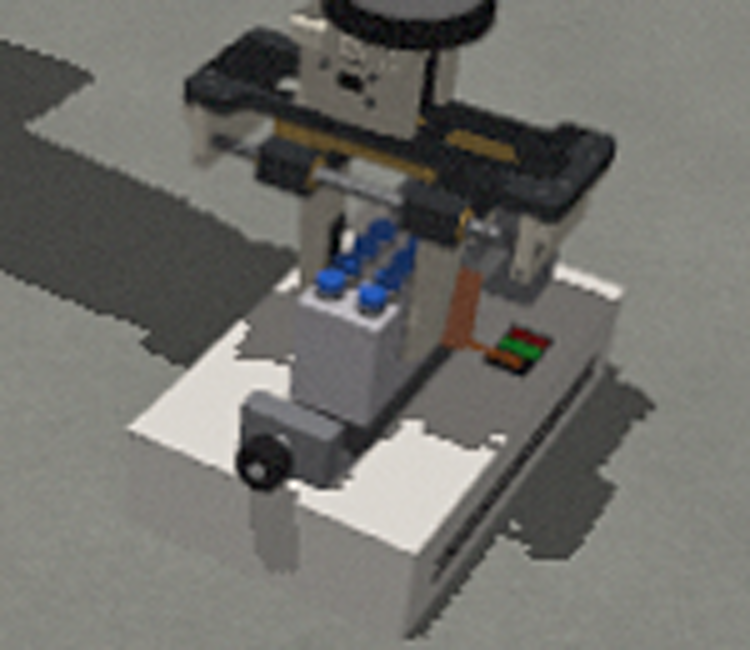

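View pics/b_topc.png

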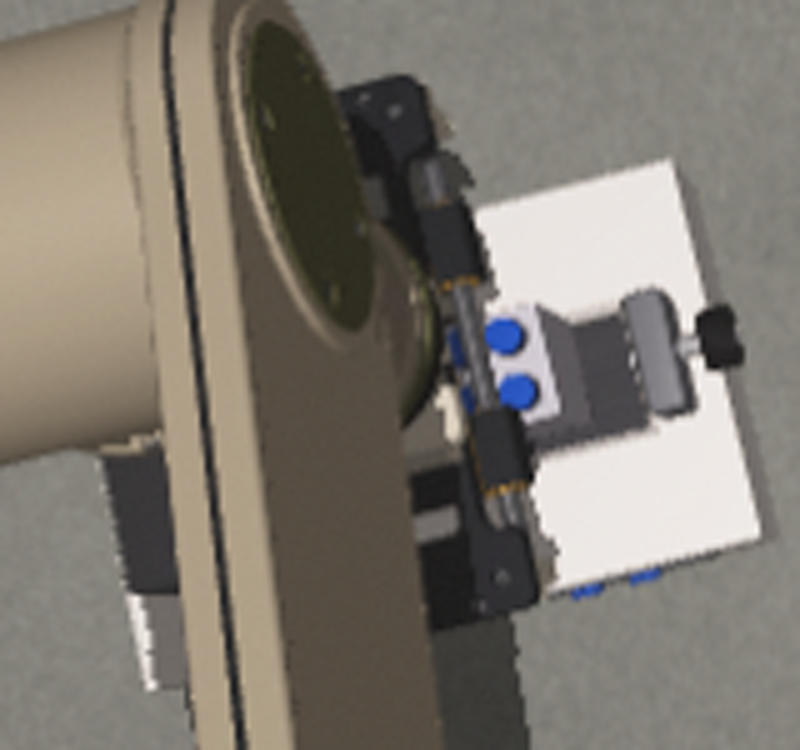

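View pics/b_wrist.png

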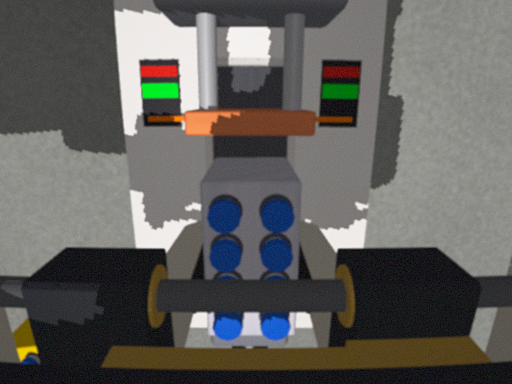

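```bash
cat > m7.py <<'E'
from h import *
s=read_state();p=s["tool_pos"]
yaw=np.radians(14.68);Rz=R.from_euler('z',yaw).as_matrix();H=np.array([.5474,.2303,0])
for n,box in(("top",(150,180,170,205)),("scene",(295,128,320,144))):
    c=read_camera(n);h=cv2.cvtColor(c["frame"],cv2.COLOR_RGB2HSV)
    b=(h[...,0]>105)&(h[...,0]<125)&(h[...,1]>150)&(h[...,2]>40)
    L=sorted([(a,ce) for a,ce,_ in comps(b,8) if box[0]<ce[0]<box[2] and box[1]<ce[1]<box[3]],key=lambda t:-t[0])[:2]
    P=plane(c,[l[1] for l in L],p[2]+.046-(.001 if n=="scene" else 0))
    print(n,L,np.round((P-H)@Rz*1000,1),np.round((P.mean(0)-H)@Rz*1000,2))
E
python3 m7.py
```

```text
top [(np.int32(41), array([160.19512195, 186.87804878])), (np.int32(40), array([163.15, 198.2 ]))] [[ 11.3 -64.1 141.4]
 [-10.8 -64.7 141.4]] [  0.21 -64.38 141.36]
scene [(np.int32(66), array([310.27272727, 131.09090909])), (np.int32(51), array([316.96078431, 135.60784314]))] [[ -9.4 -42.4 140.4]
 [ 12.6 -50.2 140.4]] [  1.64 -46.32 140.36]
```

The top view puts the rear caps 0.2 mm from the recess centre line, so the block is aligned. I'll lower it gently and watch the force.

Request:
move_arm --pt "0 0 0.05 0 0 0 -1" --pt "0 0 0.1 0 0 0 -1" --pt "0 0 0.14 0 0 0 -1" --pt "0 0 0.17 0 0 0 -1" --pt "0 0 0.17 0 0 0 -1"

```text
t: 7.45
tool_pos: [0.5567, 0.1949, 0.0757]
orientation: [-1.917, -2.488, 0.002]
force: [-0.5, 0.6, -3.7]
opening: 0.0439
```

```bash
cat > st.py <<'E'
from h import *
s=read_state();M=R.from_rotvec(s["orientation"]).as_matrix()
yaw=np.radians(14.68);Rz=R.from_euler('z',yaw).as_matrix();H=np.array([.5474,.2303,0])
print(s["t"],"tcp heater",np.round((s["tool_pos"]-H)@Rz*1000,2),"F heater",np.round(s["force"]@Rz,2),"T",np.round(s["wrist_torque"]@Rz,2),"tilt heater",np.round(M[:,2]@Rz,4),"yaw",np.degrees(np.arctan2(M[1,1],M[0,1])),s["opening"])
E
python3 st.py
```

```text
7.45 tcp heater [ 4.000e-02 -3.661e+01  7.568e+01] F heater [-0.36  0.7  -3.68] T [-0.05 -0.07 -0.06] tilt heater [-0.0015  0.     -1.    ] yaw 14.775834134783487 0.04394824566638805
```

Request:
move_arm --pt "0 0 0.015 0 0 0 -1" --pt "0 0 0.025 0 0 0 -1" --pt "0 0 0.025 0 0 0 -1" --pt "0 0 0.025 0 0 0 -1"

```text
t: 7.85
tool_pos: [0.5574, 0.1951, 0.0743]
orientation: [1.917, 2.489, 0.0]
force: [1.2, -0.3, -5.3]
opening: 0.0435
```

```bash
python3 st.py
```

```text
7.85 tcp heater [  0.75 -36.61  74.27] F heater [ 1.1  -0.55 -5.34] T [-0.08 -0.08  0.02] tilt heater [ 2.e-04  0.e+00 -1.e+00] yaw 14.77414356650719 0.043529887457858955
```

Request:
move_arm --pt "0 0 0.01 0 0 0 -1" --pt "0 0 0.015 0 0 0 -1" --pt "0 0 0.015 0 0 0 -1" --pt "0 0 0.015 0 0 0 -1"

```text
t: 8.25
tool_pos: [0.5573, 0.195, 0.0726]
orientation: [-1.917, -2.489, -0.0]
force: [0.2, 0.2, -3.3]
opening: 0.0438
```

```bash
python3 st.py
```

```text
8.25 tcp heater [  0.67 -36.64  72.64] F heater [ 0.29  0.13 -3.34] T [-0.1  -0.07  0.01] tilt heater [ 0.  0. -1.] yaw 14.772811740927345 0.0437504273311856
```

Request:
move_arm --pt "0 0 0.005 0 0 0 -1" --pt "0 0 0.01 0 0 0 -1" --pt "0 0 0.01 0 0 0 -1" --pt "0 0 0.01 0 0 0 -1"

```text
t: 8.65
tool_pos: [0.5574, 0.195, 0.0719]
orientation: [1.917, 2.488, 0.0]
force: [-1.0, -0.1, -0.7]
opening: 0.0436
```

```bash
python3 st.py
```

```text
8.65 tcp heater [  0.76 -36.64  71.87] F heater [-1.01  0.12 -0.68] T [-0.01  0.09  0.02] tilt heater [ 2.e-04 -0.e+00 -1.e+00] yaw 14.77237198256265 0.04358353834956358
```

Floor contact is starting, at TCP z = 71.9 mm against the expected 72. A little more to seat it.

Request:
move_arm --pt "0 0 0.003 0 0 0 -1" --pt "0 0 0.005 0 0 0 -1" --pt "0 0 0.005 0 0 0 -1" --pt "0 0 0.005 0 0 0 -1"

```text
t: 9.05
tool_pos: [0.5574, 0.1951, 0.0719]
orientation: [1.917, 2.488, 0.0]
force: [-3.5, -0.9, 4.8]
opening: 0.0437
```

```bash
python3 st.py; python3 m5.py c
```

```text
9.05 tcp heater [  0.78 -36.63  71.85] F heater [-3.56  0.04  4.8 ] T [-0.09  0.85  0.06] tilt heater [ 3.e-04 -0.e+00 -1.e+00] yaw 14.774286321779991 0.043667312041790335
9.05 [0.5574392  0.19506159 0.07185456] [-3.45700727 -0.85952224  4.8001724 ] 0.043667312041790335 tooly ang 14.774286321779991 tilt [ 2.54835309e-04  4.38746436e-05 -9.99999967e-01]
tcp in heater mm [  0.78135429 -36.63223714  71.85456481]
```

View pics/c_scenec.png

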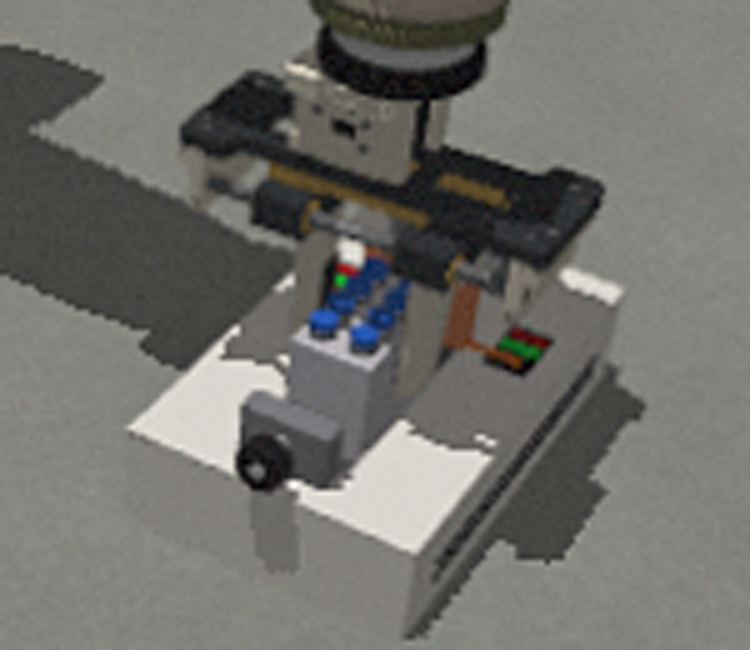

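View pics/c_wrist.png

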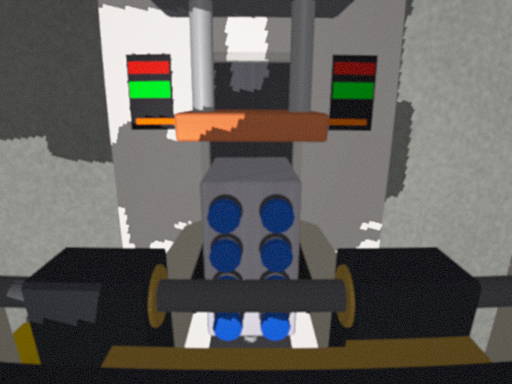

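The block is seated: about 9 N on the floor, bar still free. The pointers are at (150,121) and (350,123), at the free end of the scales. Now I'll slide it along tool x, which is heater +y.

Request:
move_arm --pt "0.04 0 0 0 0 0 -1" --pt "0.09 0 0 0 0 0 -1" --pt "0.13 0 0 0 0 0 -1" --pt "0.16 0 0 0 0 0 -1" --pt "0.2 0 0 0 0 0 -1" --pt "0.24 0 0 0 0 0 -1" --pt "0.26 0 0 0 0 0 -1" --pt "0.26 0 0 0 0 0 -1"

```text
t: 10.0
tool_pos: [0.5518, 0.2196, 0.0719]
orientation: [1.916, 2.486, 0.001]
force: [2.5, -8.3, 5.0]
opening: 0.0435
```

```bash
python3 st.py; python3 m5.py d
```

```text
10.0 tcp heater [  1.56 -11.42  71.9 ] F heater [ 0.34 -8.7   4.95] T [-1.31  0.03 -0.11] tilt heater [ 0.0019 -0.0018 -1.    ] yaw 14.762373595161261 0.04351106748234511
10.0 [0.55180259 0.21964795 0.07189791] [ 2.53339784 -8.33023626  4.95078633] 0.04351106748234511 tooly ang 14.762373595161261 tilt [ 0.00228824 -0.00122558 -0.99999663]
tcp in heater mm [  1.55943131 -11.42003189  71.89790874]
```

View pics/d_wrist.png

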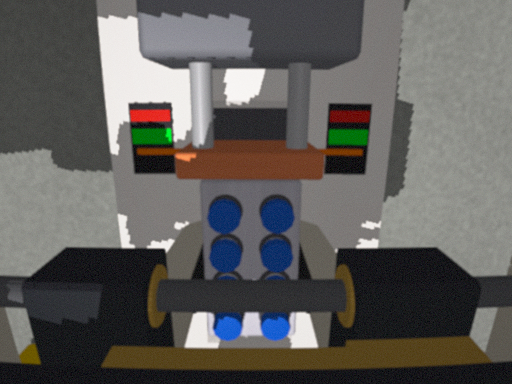

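The block touches the bar and the pointers are at (152,152) and (348,152), just short of the green. Next I measure them and push on.

```bash
cat > pt.py <<'E'
from h import *
c=read_camera("wrist");f=c["frame"];h=cv2.cvtColor(f,cv2.COLOR_RGB2HSV)
yaw=np.radians(14.68);Rz=R.from_euler('z',yaw).as_matrix();H=np.array([.5474,.2303,0])
# bright orange pointer inside scale columns; green extents
for x0,x1 in((134,172),(329,370)):
    cols=range(x0+8,x1-8)
    o=(h[...,0]>7)&(h[...,0]<20)&(h[...,1]>180)&(h[...,2]>70)
    g=(h[...,0]>50)&(h[...,0]<70)&(h[...,1]>150)&(h[...,2]>60)
    xm=(x0+x1)/2
    for nm,m in(("ptr",o),("green",g)):
        rr=np.where(m[90:200,x0+8:x1-8].sum(1)>8)[0]+90
        if not len(rr):print(nm,"none");continue
        uv=[[xm,rr.min()-.5],[xm,(rr.min()+rr.max())/2],[xm,rr.max()+.5]]
        z=.0605 if nm=="green" else .063
        print(nm,rr.min(),rr.max(),np.round(((plane(c,uv,z)-H)@Rz*1000)[:,1],1), np.round(((plane(c,uv,.0605)-H)@Rz*1000)[1,1],1))
E
python3 pt.py; python3 st.py; python3 -c "
import cv2;f=cv2.imread('pics/d_wrist.png')[90:190,110:390];cv2.imwrite('pics/d_c.png',cv2.resize(f,None,fx=2.8,fy=2.8,interpolation=2))"
```

```text
ptr 148 154 [36.3 34.3 32.4] 33.9
green 128 143 [47.1 42.7 38.2] 42.7
ptr 149 155 [35.9 34.  32. ] 33.6
green 129 144 [46.8 42.3 37.8] 42.3
10.2 tcp heater [  1.54 -11.43  71.88] F heater [ 0.22 -7.85  5.58] T [-1.27  0.07 -0.04] tilt heater [ 0.0019 -0.0015 -1.    ] yaw 14.752989666147005 0.043547091687556404
```

View pics/d_c.png

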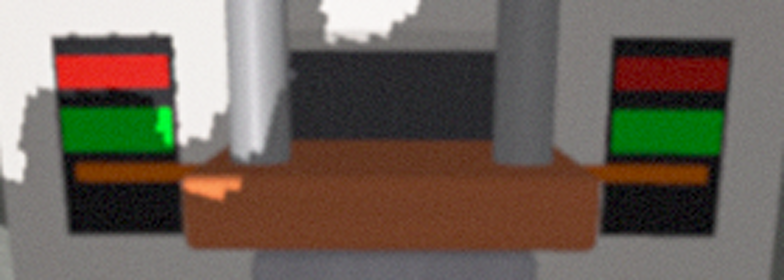

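Pointers are at y ≈ 34.1 mm and need about 42.6, so another 8.6 mm gently.

Request:
move_arm --pt "0.025 0 0 0 0 0 -1" --pt "0.05 0 0 0 0 0 -1" --pt "0.07 0 0 0 0 0 -1" --pt "0.088 0 0 0 0 0 -1" --pt "0.088 0 0 0 0 0 -1" --pt "0.088 0 0 0 0 0 -1" --pt "0.088 0 0 0 0 0 -1" --pt "0.088 0 0 0 0 0 -1"

```text
t: 11.0
tool_pos: [0.5498, 0.227, 0.0719]
orientation: [1.917, 2.485, -0.001]
force: [2.9, -12.2, 5.5]
opening: 0.0437
```

```bash
sed -i 's/\[90:200,/[80:220,/; s/\[0\]+90/[0]+80/' pt.py; python3 pt.py; python3 st.py; python3 m5.py e;python3 -c "
import cv2;f=cv2.imread('pics/e_wrist.png')[90:190,110:390];cv2.imwrite('pics/e_c.png',cv2.resize(f,None,fx=2.8,fy=2.8,interpolation=2))"
```

```text
ptr 149 153 [43.4 42.  40.6] 41.6
green 142 157 [47.  42.5 37.9] 42.5
ptr 150 154 [43.  41.6 40.1] 41.2
green 143 157 [46.6 42.3 38. ] 42.3
11.05 tcp heater [ 1.52 -3.78 71.92] F heater [ -0.52 -12.99   6.38] T [-2.01  0.11 -0.14] tilt heater [ 0.0017 -0.003  -1.    ] yaw 14.720193772459636 0.0437647695808924
11.05 [0.54983358 0.22702619 0.07191931] [  2.78962801 -12.69552265   6.38384404] 0.0437647695808924 tooly ang 14.720193772459636 tilt [ 0.00240069 -0.0024669  -0.99999408]
tcp in heater mm [ 1.52448769 -3.78366041 71.91931472]
```

View pics/e_c.png

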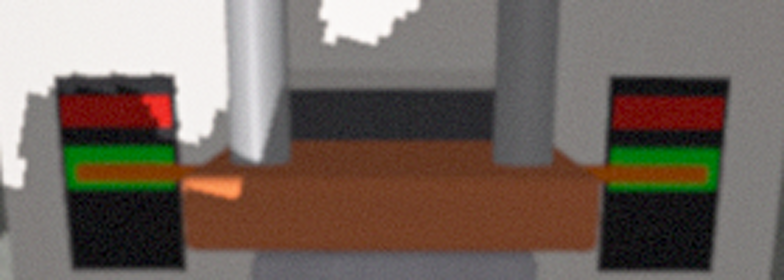

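View pics/e_scenec.png

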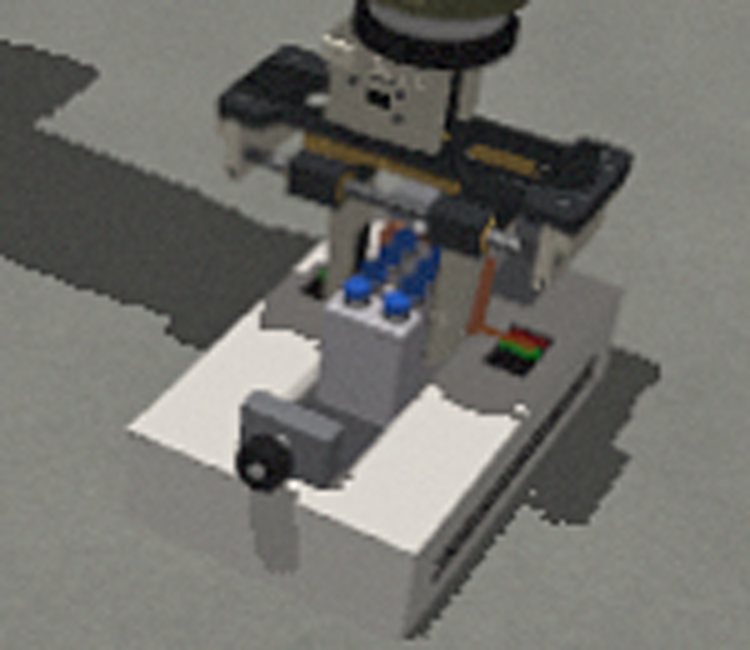

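Both pointers are inside the green at y ≈ 41.6 (about 9.4 N). The tool leans 0.17° under the load, so I'll trim it level and nudge 0.5 mm further.

Request:
move_arm --pt "0.003 0 0 0.0003 0.0006 0 -1" --pt "0.006 0 0 0.0005 0.001 0 -1" --pt "0.006 0 0 0.0005 0.001 0 -1" --pt "0.006 0 0 0.0005 0.001 0 -1" --pt "0.006 0 0 0.0005 0.001 0 -1"

```text
t: 11.7
tool_pos: [0.5497, 0.2274, 0.0718]
orientation: [1.918, 2.488, -0.0]
force: [3.2, -13.6, 5.8]
opening: 0.0437
```

```bash
python3 pt.py; python3 st.py
```

```text
ptr 149 153 [43.8 42.4 41. ] 42.0
green 143 158 [46.8 42.3 37.7] 42.3
ptr 150 154 [43.4 42.  40.6] 41.6
green 143 158 [47.  42.4 37.8] 42.4
11.75 tcp heater [ 1.53 -3.37 71.87] F heater [ -0.46 -13.6    4.84] T [-2.24 -0.05 -0.16] tilt heater [ 1.e-04 -2.e-04 -1.e+00] yaw 14.718239367673903 0.043871347168902376
```

It's level, pointers centred in the green. I'll hold briefly to check it is steady.

Request:
move_arm --pt "0 0 0 0 0 0 -1" --pt "0 0 0 0 0 0 -1" --pt "0 0 0 0 0 0 -1" --pt "0 0 0 0 0 0 -1" --pt "0 0 0 0 0 0 -1" --pt "0 0 0 0 0 0 -1" --pt "0 0 0 0 0 0 -1" --pt "0 0 0 0 0 0 -1"

```text
t: 12.55
tool_pos: [0.5497, 0.2274, 0.0719]
orientation: [1.918, 2.487, -0.0]
force: [2.2, -12.9, 4.4]
opening: 0.044
```

```bash
python3 pt.py; python3 st.py; python3 m5.py g
```

```text
ptr 149 153 [43.8 42.4 41. ] 42.0
green 143 158 [46.8 42.3 37.7] 42.3
ptr 150 154 [43.4 42.  40.6] 41.6
green 143 158 [47.  42.4 37.8] 42.4
12.6 tcp heater [ 1.53 -3.38 71.87] F heater [ -2.07 -13.59   5.23] T [-2.28 -0.02 -0.18] tilt heater [ 1.e-04 -2.e-04 -1.e+00] yaw 14.72065339598005 0.043777221263071986
12.6 [0.54973843 0.22741763 0.07187367] [  1.44367665 -13.66543139   5.22942693] 0.043777221263071986 tooly ang 14.72065339598005 tilt [ 1.96009503e-04 -1.57044957e-04 -9.99999968e-01]
tcp in heater mm [ 1.53164374 -3.38087923 71.87366694]
```

View pics/g_scene.png

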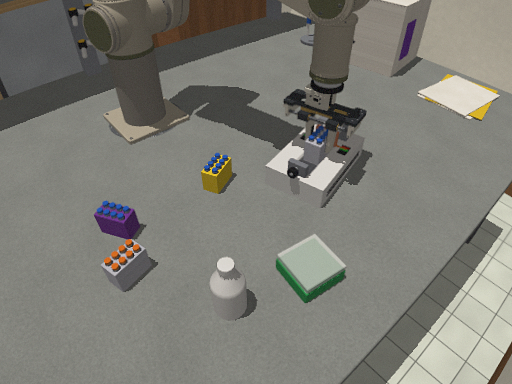

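View pics/g_wrist.png

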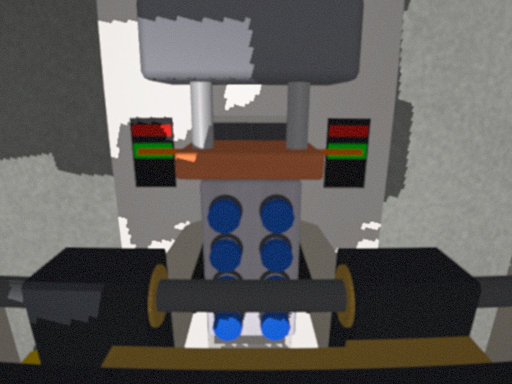

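Both pointers at (153,151) and (347,152) lie in the green zones, the hold is steady, and nothing else has moved. Handing in.

```bash
python3 -c "
from plant import *
print(close_job())"
```

```text
the job is handed in; nothing more can be done
None
```

The aluminium block with the blue caps is fully down in the heater recess and pressed against the copper bar. The arm is still gripping and holding it there. I handed the job in at about 12.6 s of the 40 s allowed.

- **Pressing force:** both pointers read about y = 42 mm, in the middle of the green zones, with the bar pushed in about 16 mm, or about 9.6 N. The bar stayed well short of its end stop.
- **Seating:** the block sits on the floor, with the TCP at z = 71.9 mm against the expected 72. The arm presses it down with about 5 N on top of its weight. I levelled a 0.17° lean that appeared under load, and the tool tilt is now about 0.01°.
- **Steadiness:** the pose and pointer readings did not change over a 0.8 s hold.
- **Bystanders:** in the last scene picture the orange, purple and yellow blocks, the bottle and the green box look unmoved.

**Disagreements:**
- The wrist force along the recess reads about 13.5 N, more than the 9.6 N on the bar. I put the difference down to friction on the floor and went by the pointers.
- The cameras and the arm's own reading differed by 1–2 mm sideways. The last arm reading puts the block 1.5 mm off the recess centre line, inside the 3 mm clearance; the sideways force at the end was about 2 N or less.

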